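Balance a ballasted boom on the balancing stand

ROBOT

A 6-joint arm with a two-finger parallel gripper is mounted at the origin on a cart in front of the work surface, level with it; the furniture and walls round the work are solid. World frame = base frame: x ahead of the robot, y to its left, z up, the work surface at z = 0. Lengths are in m, angles in rad, forces in N, time in s.
With the tool pointing down it reaches from about 0.375 to 0.9 m from the base axis. Payload 3.1 kg.
Tool frame: the origin (TCP) lies at the very end of the fingers, on their centre line; the grasp point (between the pads) lies 19 mm behind it; z points along the fingers, y is the line along which they close (so a half turn about z gives the same grasp; the last joint's range is limited). The gripper opens to 87 mm and grips with 3 to 60 N. Pads are 19 mm wide; open, the fingers measure 117 mm over their backs; the gripper's body (75 mm by 190 mm) begins 51 mm behind the grasp point.
Start: joints at [-1.52, 0.527, 1.433, -0, 1.181, -0.178], TCP at [0.142, -0.609, 0.194] pointing down, gripper open.
Joint ranges: [-3.08, 3.08], [-0.75, 2.2], [0.22, 2.44], [-1.43, 4.57], [0, 2.65], [-2.85, 2.85]. Speed limits (rad/s): [2.79, 2.79, 3.14, 3.14, 3.14, 3.14].

INTERFACE

Orientations are given as a unit quaternion [x, y, z, w].
In Python, from rig import robot gives the robot as it stands. The module is installed in compiled form; this text tells all that it offers.
- The arm moves only by the tool servo_tool, never from a script. Its argument "rows" is one flat list of numbers, 5 for each row, row after row: the closure, from -1 (fully open) to 1 (shut), so that 0 is half open, then the shift along the tool's x, y, z in m, then the turn about the tool's z in degrees. A call has 1 to 5 rows; each row shifts and turns the commanded pose from where the row before left it, along the tool's axes as they then stand; what a row does not reach is not made up. A row lasts 1/12 s, in which the tool goes at most 41.7 mm and 7.16 degrees, less where a joint would pass 70% of its speed; a pose out of reach is approached as far as the arm can. A call with a gripper value outside its range is refused whole. The fingers move at their own pace and stop on an object; "newtons" is the grip in N (left out, the last holds). Time passes only in rows, so rows that do not move let the fingers close. It gives the time, the measured TCP pose, the force, the opening and the grip force at its end, in the units of the state.
- robot.get_obs(): the state, without advancing time (a new reading comes with each control period).
- robot.camera(name): name is "side" or "top" or "wrist"; returns a dict with "pixels" (384x512x3 uint8, red, green, blue), "intrinsics" (3x3 intrinsics, pixels), "rvec" (rotation vector, rad) and "tvec" (3), from world to camera coordinates, as OpenCV has them; the wrist camera has in their place "mount" (4x4, takes a point from camera to tool coordinates, whose origin is the TCP and whose axes are the flange's). Camera axes: x right, y down, z forward; pixel columns grow to the right and rows downward; lengths in m; the calibration is good to about 2 mm. A picture is of the moment at which its call begins: read the wrist's pose just before it. There is no depth.
- robot.hand_in(): hands the job in; it is judged then, once.
Trained networks look in a picture, given as the dict that the camera call returned (one of the last four; its "shot" number tells which), for a name from the list of things; names that differ only in an ending like _2 or _b are one class to them, and where a whole thing is asked for, a point or a joint stands for the part that bears it (a point fixed in the world has none). Each returns a list of dicts, best first, with "score" (0 to 1); they miss things now and then, are a little off and sometimes report something else, mostly with a low value. They report only what shows in the picture. A call takes as long as a camera call.
- robot.spot_in(picture, query): "at" ([x, y, z] in m, in world coordinates, good to about 4 mm: the middle of the surface that is visible of it).
- robot.outline_of(picture, query): "region" (384x512 bool, what is visible of it).
- robot.place_of(picture, query): "at" ([x, y, z] in m, in world coordinates, good to about 4 mm: a listed point, or the origin of a listed thing).
The state is a dict: "time": time; "q": joint angles; "joint_velocities": joint speeds; "joint_torque": joint torques, N m; "position": TCP position; "tool_rot": TCP orientation; "ft_force": force on the tool from outside, world axes, zero at the start; "moment": the same for the moment, N m; "grip_width": finger opening in m; "grip_force": force on a finger pad.
Only numpy, scipy, OpenCV 4.12 (cv2) and the standard library are available. Lean on these libraries where they do the work, as an engineer would, in place of code of your own. Each camera call takes 0.05 s, during which the arm holds its last target. There are 200 camera calls.

TASK

The closed aluminium boom lying on the bench has a ballast weight hidden somewhere inside it, so it need not balance at its middle. Lift it a little at trial points to find where it balances, then lay it gently across the small sprung pad of the balancing stand and let go, so that it stays there level on the pad alone with both ends free. Never let the boom tip by more than about ten degrees, do not press the pad hard down, and leave the petri dish, the screw-top case and the eyepiece where they are.

Things in the scene. Friction and masses are not known exactly. Their poses are not given: they have to be found in the camera images.
- bar: the boom: closed rectangular aluminium tube with black end plugs and fine tick marks across its top every 20 mm (longer ticks at the middle and 60 and 120 mm from it), 24 mm wide (x) x 280 mm long (y) x 30 mm high (z). Origin at its geometric centre, half-way up; own y axis along its length, z up. It lies on the bench, about left to right. It weighs 0.5 to 0.8 kg in all; the balance point is hidden and lies anywhere within 75 mm either side of the middle, on its long axis
- end_left (a point): centre of the end face at the +y end of the boom, 140 mm from its middle
- end_right (a point): centre of the end face at the -y end of the boom, 140 mm from its middle. To the right of this end, straight ahead of the robot, a fixed microscope 0.58 m high stands between the arm's start and the work, from about 0.37 m to 0.68 m from the base axis and to 0.08 m left of the centre line: swing round it with the arm drawn in
- stand: balancing stand, fixed to the bench: grey base plate 90 mm (x) x 120 mm (y) x 12 mm high, a slim steel column 16 mm thick (36 mm at its foot) and on it the sprung pad. Origin at the centre of the underside; z up, own y axis along the long side of the plate and of the pad
- pad_top (a point): centre of the flat top of the black rubber pad of the stand, 80 mm above the bench when unloaded. The pad is 20 mm long along the stand's y axis (the boom is meant to lie along this) and 16 mm across, so it is narrower than the boom. It stays level and sinks straight down on a spring of 1 N per mm, 12 mm at most, then it is hard. The boom stays on it only if its balance point is over the pad
- dish: covered petri dish, 60 mm across, 14 mm high, near the bench's front edge; origin at the centre of its underside
- case: screw-top objective case, 39 mm across, 55 mm high, behind the boom; origin at the centre of its underside
- ocular: spare eyepiece, 37 mm across, 42 mm high, behind the boom; origin at the centre of its underside

How it is judged:
On the way:
1. the boom is lifted clear of the bench, both ends more than 35 mm up, and level within 6 degrees (height (world z) of each of end_left, end_right above 0.05 m and angle between bar's own y axis and vertical between 1.466 and 1.676 rad), for 0.2 s.
At the end, for the whole second after the job is handed in: the boom rests on the pad of the stand, which carries its weight (more than 3.8 N), level within 4 degrees, both ends clear of the bench (end centres more than 70 mm up), at rest and let go (contact force between bar and stand above 3.8 N and horizontal distance between bar and pad_top below 0.09 m and angle between bar's own y axis and vertical between 1.5 and 1.6416 rad and height (world z) of each of end_left, end_right above 0.07 m and linear speed of bar below 0.02 m/s and angular speed of bar below 0.1 rad/s); the robot touches nothing.
It fails at once if the boom tips more than 13 degrees from level (angle between bar's own y axis and vertical below 1.344 rad or angle between bar's own y axis and vertical above 1.798 rad).
It fails at once if the boom is pressed or dropped on the stand with more than 18 N (contact force between bar and stand above 18 N).
It fails at once if the petri dish, the case or the eyepiece is moved by more than 20 mm (distance of any of dish, case, ocular from where it was at the start of the episode above 0.02 m).
It also fails if it takes over 64 s, if anything falls off the work surface, if the arm or the gripper's body presses on something with over 40 N, if the wrist force passes 120 N, or if a joint passes its speed limit or range.

## Working session

There is one attempt and no reset: what is moved stays moved. The work goes in short steps, Python scripts to look and compute and a tool call to move; the robot and the scene stay as the last step left them, time stands still between calls to the robot, and variables do not carry over. Pictures are saved under pics/ and viewed, at most 10 in all, crops included, and the job is handed in when it is done.

Besides the shell and the picture viewer there is one more tool, called after "Request:" as name(argument=value, ...) on one line, values as JSON. servo_tool: Moves the arm, as the interface text tells. Its arguments: {"type":"object","properties":{"rows":{"type":"array","items":{"type":"number"}},"newtons":{"type":"number"}},"required":["rows"]}

```bash
mkdir -p pics
cat > h.py <<'E'
from rig import robot
import numpy as np, cv2
from scipy.spatial.transform import Rotation as R
np.set_printoptions(precision=4,suppress=True)
def save(p,n): cv2.imwrite('pics/'+n,cv2.cvtColor(p['pixels'],cv2.COLOR_RGB2BGR))
def P(p): 
    Rm=cv2.Rodrigues(np.array(p['rvec'],float))[0]
    return np.array(p['intrinsics'])@np.c_[Rm,np.array(p['tvec']).ravel()]
E
python3 - <<'E'
from h import *
o=robot.get_obs(); print({k:np.array(v) for k,v in o.items()})
for c in ['top','side']:
    p=robot.camera(c); save(p,c+'0.png')
    for n in ['bar','end_left','end_right','stand','pad_top','dish','case','ocular']:
        r=robot.place_of(p,n); print(c,n,[(np.array(x['at']),round(x['score'],2)) for x in r[:2]])
a=cv2.imread('pics/top0.png');b=cv2.imread('pics/side0.png')
E
```

```text
{'time': array(0.), 'q': array([-1.5195,  0.5285,  1.4339, -0.    ,  1.1814, -0.1785]), 'joint_velocities': array([ 0.    ,  0.0003,  0.0023, -0.001 , -0.0004, -0.0007]), 'joint_torque': array([ -0.0008, -44.0036, -17.6589,   0.0632,   0.0581,  -0.0002]), 'position': array([ 0.1424, -0.6078,  0.193 ]), 'tool_rot': array([ 0.9934,  0.1147,  0.0001, -0.0011]), 'ft_force': array([-0.2727, -0.478 , -0.2933]), 'moment': array([ 0.0167, -0.02  ,  0.0318]), 'grip_force': array(0.), 'grip_width': array(0.0871)}
top bar [(array([0.5983, 0.2956, 0.0133]), 0.79)]
top end_left [(array([0.5795, 0.4369, 0.0135]), 0.72)]
top end_right [(array([0.615 , 0.1626, 0.0181]), 0.89), (array([0.7079, 0.2984, 0.0008]), 0.39)]
top stand [(array([0.4473, 0.3018, 0.0017]), 0.96)]
top pad_top [(array([0.4437, 0.3042, 0.0786]), 0.54)]
top dish [(array([0.2918, 0.2425, 0.0014]), 0.87), (array([0.7065, 0.295 , 0.0013]), 0.29)]
top case [(array([0.7148, 0.1429, 0.0005]), 0.68)]
top ocular [(array([0.5791, 0.4372, 0.0118]), 0.55), (array([0.7069, 0.2971, 0.0031]), 0.5)]
side bar [(array([0.5955, 0.2987, 0.016 ]), 0.81)]
side end_left [(array([0.5755, 0.4384, 0.0144]), 0.82)]
side end_right [(array([0.6135, 0.1598, 0.0172]), 0.75)]
side stand [(array([ 0.4439,  0.304 , -0.0026]), 0.96)]
side pad_top [(array([0.5747, 0.4416, 0.0151]), 0.56), (array([0.4418, 0.3031, 0.0799]), 0.54)]
side dish [(array([0.2891, 0.2406, 0.0017]), 0.57)]
side case [(array([ 0.7106,  0.1384, -0.0027]), 0.73), (array([0.6181, 0.16  , 0.0169]), 0.42)]
side ocular [(array([ 0.7115,  0.3023, -0.0004]), 0.43)]
```

View pics/top0.png

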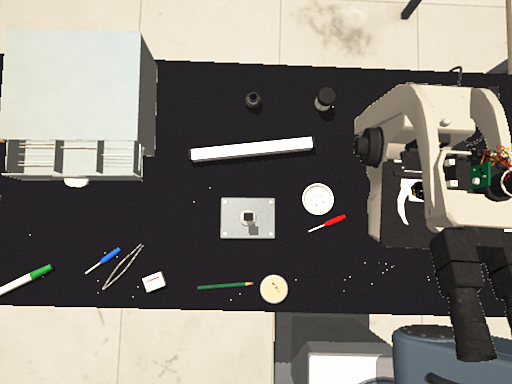

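View pics/side0.png

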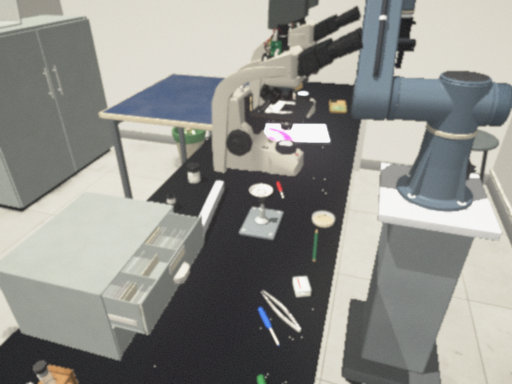

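The top view agrees with the networks: the boom is at (252,148), the stand at (248,217), the true dish at (273,289), the case at (325,98), the eyepiece at (253,100) and the microscope on the right. The white dish at (318,198) is clutter. The side view is consistent with this. I'll draw in and raise the arm first.

Request:
servo_tool(rows=[-1,0,-0.03,-0.025,0,-1,0,-0.03,-0.025,0,-1,0,-0.03,-0.025,0,-1,0,-0.03,-0.025,0,-1,0,-0.03,-0.025,0])

```text
time: 1.32
position: [0.108, -0.4609, 0.3198]
tool_rot: [0.993, 0.115, 0.0, -0.0]
ft_force: [0.6, -0.9, 0.6]
grip_width: 0.0867
grip_force: 0.0
```

Request:
servo_tool(rows=[-1,0,-0.03,-0.025,0,-1,0,-0.03,-0.025,0,-1,0,-0.03,-0.025,0,-1,0,-0.03,-0.025,0,-1,0,-0.03,-0.025,0])

```text
time: 1.73
position: [0.074, -0.3145, 0.4451]
tool_rot: [0.993, 0.115, -0.0, 0.0]
ft_force: [-0.6, 0.3, 0.4]
grip_width: 0.087
grip_force: 0.0
```

Request:
servo_tool(rows=[-1,0,-0.03,-0.025,0,-1,0,-0.03,-0.02,0,-1,0,-0.015,-0.01,0,-1,0,0,0,0,-1,0,0,0,0])

```text
time: 2.15
position: [0.0569, -0.2434, 0.4995]
tool_rot: [0.993, 0.114, -0.001, 0.002]
ft_force: [-0.7, -0.3, -0.3]
grip_width: 0.0871
grip_force: 0.0
```

Request:
servo_tool(rows=[-1,0.03,-0.01,0,0,-1,0.03,-0.01,0,0,-1,0.03,-0.01,0,0,-1,0.03,-0.01,0,0,-1,0.03,-0.01,0,0])

```text
time: 2.57
position: [0.193, -0.1599, 0.4977]
tool_rot: [0.993, 0.114, -0.0, -0.001]
ft_force: [0.4, -1.2, 0.8]
grip_width: 0.0872
grip_force: 0.0
```

Request:
servo_tool(rows=[-1,0.019,-0.028,0,0,-1,0.019,-0.028,0,0,-1,0.019,-0.028,0,0,-1,0.019,-0.028,0,0,-1,0.019,-0.028,0,0])

```text
time: 2.98
position: [0.253, -0.0008, 0.4977]
tool_rot: [0.993, 0.115, -0.001, -0.001]
ft_force: [1.4, -0.4, -0.2]
grip_width: 0.0872
grip_force: 0.0
```

Request:
servo_tool(rows=[-1,-0.004,-0.036,0,0,-1,-0.004,-0.036,0,0,-1,-0.004,-0.036,0,0,-1,-0.004,-0.036,0,0,-1,-0.004,-0.036,0,0])

```text
time: 3.4
position: [0.191, 0.17, 0.4978]
tool_rot: [0.993, 0.115, -0.001, 0.0]
ft_force: [1.9, 0.1, 0.5]
grip_width: 0.0868
grip_force: 0.0
```

Request:
servo_tool(rows=[-1,0.018,-0.023,0,0,-1,0.018,-0.023,0,0,-1,0.018,-0.023,0,0,-1,0.018,-0.023,0,0,-1,0.018,-0.023,0,0])

```text
time: 3.82
position: [0.2534, 0.3031, 0.4968]
tool_rot: [0.993, 0.116, -0.002, 0.001]
ft_force: [0.0, -0.6, 0.8]
grip_width: 0.0871
grip_force: 0.0
```

Request:
servo_tool(rows=[-1,0,0,0,-7,-1,0,0,0,-7,-1,0,0,0,-7,-1,0,0,0,-7,-1,0,0,0,-7])

```text
time: 4.23
position: [0.2534, 0.3015, 0.4967]
tool_rot: [0.912, 0.411, -0.002, 0.0]
ft_force: [0.1, -0.4, 0.6]
grip_width: 0.0871
grip_force: 0.0
```

Request:
servo_tool(rows=[-1,0,0,0,-7,-1,0,0,0,-7,-1,0,0,0,-7,-1,0,0,0,-7,-1,0,0,0,-7])

```text
time: 4.65
position: [0.2534, 0.3014, 0.4968]
tool_rot: [0.746, 0.666, -0.002, -0.0]
ft_force: [0.1, 0.6, 0.2]
grip_width: 0.0871
grip_force: 0.0
```

Request:
servo_tool(rows=[-1,0,0,0,-7,-1,0,0,0,-7,-1,0,0,0,0,-1,0,0,0,0])

```text
time: 4.98
position: [0.2534, 0.3012, 0.4974]
tool_rot: [0.663, 0.749, -0.001, -0.0]
ft_force: [0.2, -0.4, -0.3]
grip_width: 0.0869
grip_force: 0.0
```

Request:
servo_tool(rows=[-1,-0.004,0.034,0.018,0,-1,-0.004,0.034,0.018,0,-1,-0.004,0.034,0.018,0,-1,-0.004,0.034,0.018,0])

```text
time: 5.32
position: [0.3916, 0.302, 0.4254]
tool_rot: [0.663, 0.749, -0.0, -0.0]
ft_force: [0.2, 0.5, -0.2]
grip_width: 0.0869
grip_force: 0.0
```

Request:
servo_tool(rows=[-1,-0.004,0.034,0.018,0,-1,-0.004,0.034,0.018,0,-1,-0.004,0.034,0.018,0,-1,-0.004,0.034,0.018,0,-1,0,0,0,0])

```text
time: 5.73
position: [0.5314, 0.3014, 0.347]
tool_rot: [0.664, 0.748, -0.004, -0.001]
ft_force: [-0.6, -0.2, -1.3]
grip_width: 0.0872
grip_force: 0.0
```

Run:
```python
from h import *
o=robot.get_obs(); p=robot.camera('wrist'); save(p,'w1.png'); print(p['mount'],p['intrinsics'])
print(o['position'])
for n in ['bar','end_left','end_right','stand','pad_top']:
    r=robot.place_of(p,n); print(n,[(np.array(x['at']),round(x['score'],2)) for x in r[:2]])
```

```text
[[ 0.0002 -0.9616 -0.2745  0.0746]
 [ 1.      0.0003 -0.0004  0.0006]
 [ 0.0005 -0.2745  0.9616 -0.1902]
 [ 0.      0.      0.      1.    ]] [[301.311    0.     255.5866]
 [  0.     301.311  191.7798]
 [  0.       0.       1.    ]]
[0.5314 0.3014 0.347 ]
bar [(array([0.5921, 0.2958, 0.0157]), 0.79)]
end_left [(array([0.5717, 0.4343, 0.0195]), 0.67)]
end_right [(array([0.6156, 0.1617, 0.0172]), 0.86)]
stand []
pad_top [(array([0.4434, 0.3029, 0.0778]), 0.45)]
```

View pics/w1.png

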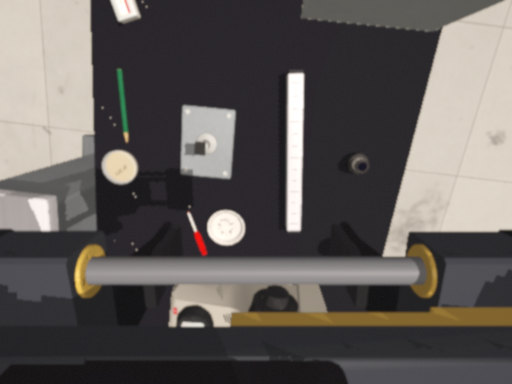

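```bash
cat >> h.py <<'E'
def ray(p,o,uv,z):
    T=np.eye(4);T[:3,:3]=R.from_quat(o['tool_rot']).as_matrix();T[:3,3]=o['position']
    C=T@np.array(p['mount']); uv=np.atleast_2d(np.array(uv,float))
    d=(C[:3,:3]@np.linalg.inv(p['intrinsics'])@np.c_[uv,np.ones(len(uv))].T).T
    return C[:3,3]+d*((z-C[2,3])/d[:,2])[:,None]
E
python3 - <<'E'
from h import *
o=robot.get_obs(); p=robot.camera('wrist')
g=cv2.cvtColor(p['pixels'],cv2.COLOR_RGB2GRAY)
def box(m,z,name):
    u=np.argwhere(m)[:,::-1].astype(np.float32); 
    W=ray(p,o,u,z)[:,:2]; r=cv2.minAreaRect((W*1000).astype(np.float32)); print(name,r)
m=np.zeros_like(g,bool); m[60:240,280:310]=g[60:240,280:310]>110; box(m,.03,'barwhite')
for n,z in [('bar',.03),('stand',.012),('pad_top',.08)]:
    for r in robot.outline_of(p,n)[:1]: box(r['region'],z,n+str(round(r['score'],2)))
m=np.zeros_like(g,bool); m[100:184,176:240]=g[100:184,176:240]>70; box(m,.012,'plate')
m=np.zeros_like(g,bool); m[135:160,190:205]=g[135:160,190:205]<60; box(m,.08,'pad')
# two-view heights: top camera with wrist for pad & bar
t=robot.camera('top'); 
for n in ['pad_top','bar','end_left','end_right']:
    a=robot.outline_of(t,n); b=robot.outline_of(p,n)
    for l,q in (('t',a),('w',b)):
        if q: print(n,l,q[0]['score'],np.argwhere(q[0]['region']).mean(0)[::-1],q[0]['region'].sum())
E
```

```text
barwhite ((591.2533569335938, 297.611572265625), (38.2562141418457, 269.3257141113281), 8.077590942382812)
bar0.78 ((593.5389404296875, 298.9426574707031), (28.644981384277344, 279.3320617675781), 8.221303939819336)
stand0.7 ((444.0946350097656, 303.4283142089844), (90.56575012207031, 119.28327941894531), 1.8255640268325806)
pad_top0.49 ((443.6430358886719, 303.30059814453125), (15.416461944580078, 19.148109436035156), 4.140389919281006)
plate ((444.0361022949219, 302.54681396484375), (93.2996597290039, 123.71528625488281), 1.2527549266815186)
pad ((0.0, 0.0), (0.0, 0.0), 0.0)
pad_top w 0.49 [201.5859 148.9609] 128
bar t 0.83 [241.8541 149.7703] 370
bar w 0.78 [293.797  150.8193] 2507
end_left t 0.86 [246.6148 148.877 ] 366
end_left w 0.97 [293.8968 150.1374] 2452
end_right t 0.62 [243.5483 149.4961] 383
end_right w 0.64 [293.7541 150.0238] 2558
```

Request:
servo_tool(rows=[-1,-0.0025,0.0125,0.034,-1.2,-1,-0.0025,0.0125,0.034,0,-1,-0.0025,0.0125,0.034,0,-1,-0.0025,0.0125,0.034,0,-1,-0.0025,0.0125,0.034,0])

```text
time: 7.1
position: [0.5913, 0.2992, 0.1835]
tool_rot: [0.654, 0.757, 0.0, 0.0]
ft_force: [0.4, -0.5, 1.0]
grip_width: 0.087
grip_force: 0.0
```

Request:
servo_tool(rows=[-1,0,0,0.034,0,-1,0,0,0.034,0,-1,0,0,0.03,0,-1,0,0,0,0,-1,0,0,0,0])

```text
time: 7.52
position: [0.5895, 0.2988, 0.0852]
tool_rot: [0.654, 0.757, -0.002, -0.001]
ft_force: [0.2, 0.4, 0.5]
grip_width: 0.0871
grip_force: 0.0
```

Run:
```python
from h import *
o=robot.get_obs(); p=robot.camera('wrist'); save(p,'w2.png'); print(o['position'],o['tool_rot'],o['ft_force'],o['moment'])
```

```text
[0.5895 0.2988 0.0852] [ 0.6537  0.7568 -0.0019 -0.0012] [0.2475 0.4259 0.4642] [ 0.0593 -0.1364  0.0197]
```

View pics/w2.png

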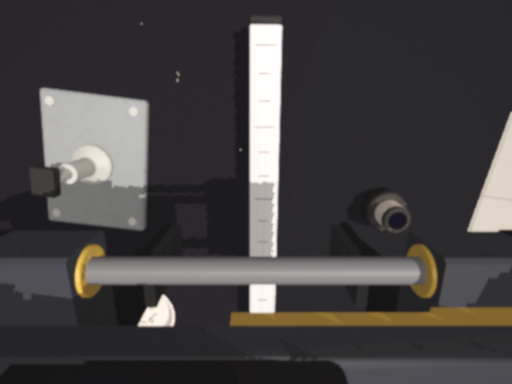

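Run:
```python
from h import *
o=robot.get_obs(); p=robot.camera('wrist')
print(o['position']);print(ray(p,o,[[265,25],[265,45],[265,127],[264,221],[264,241],[249,100],[281.5,100],[249.5,180],[279,180],[262,298]],.03))
```

```text
[0.5914 0.2995 0.0876]
[[0.5796 0.4311 0.03  ]
 [0.5817 0.4178 0.03  ]
 [0.591  0.3582 0.03  ]
 [0.6026 0.278  0.03  ]
 [0.6056 0.259  0.03  ]
 [0.5753 0.3769 0.03  ]
 [0.6006 0.3806 0.03  ]
 [0.5848 0.3128 0.03  ]
 [0.6095 0.3165 0.03  ]
 [0.6127 0.2003 0.03  ]]
```

Request:
servo_tool(rows=[-1,-0.001,0.0075,0,0,-1,-0.001,0,0.027,0,-1,0,0,0.027,0,-1,0,0,0.027,0,-1,0,0,0,0])

```text
time: 8.03
position: [0.5966, 0.2975, 0.0032]
tool_rot: [0.654, 0.757, -0.002, -0.001]
ft_force: [0.0, -0.7, -0.9]
grip_width: 0.0873
grip_force: 0.0
```

Request:
servo_tool(rows=[-1,0,0,0,0,-1,0,0,0,0,-1,0,0,0,0,-1,0,0,0,0,-1,0,0,0,0])

```text
time: 8.45
position: [0.5996, 0.2988, 0.0078]
tool_rot: [0.654, 0.757, 0.001, 0.001]
ft_force: [-0.9, 0.8, -0.0]
grip_width: 0.0872
grip_force: 0.0
```

```bash
cat >> h.py <<'E'
def ft(n=4):
    F=[]
    for i in range(n):
        robot.camera('top'); o=robot.get_obs(); F.append(np.r_[o['ft_force'],o['moment']])
    F=np.array(F); print('pos',o['position'],o['tool_rot'],'w',o['grip_width'],o['grip_force'],'t',o['time']); print('ft',F.mean(0),'sd',F.std(0)); return F.mean(0)
E
python3 -c "
from h import *
ft(6)"
```

```text
pos [0.5984 0.2984 0.0061] [0.6536 0.7568 0.     0.    ] w 0.08673278690687294 0.0 t 8.75
ft [-0.203  -0.1147 -0.3769 -0.0129 -0.117   0.0119] sd [0.427  0.4922 0.4726 0.0169 0.0382 0.0211]
```

Request:
servo_tool(rows=[1,0,0,0,0,1,0,0,0,0,1,0,0,0,0,1,0,0,0,0,1,0,0,0,0], newtons=40)

```text
time: 9.17
position: [0.5984, 0.2984, 0.0059]
tool_rot: [0.654, 0.757, -0.0, -0.0]
ft_force: [-0.0, 0.5, 0.1]
grip_width: 0.0617
grip_force: 0.0
```

Request:
servo_tool(rows=[1,0,0,0,0,1,0,0,0,0,1,0,0,0,0,1,0,0,0,0,1,0,0,0,0])

```text
time: 9.58
position: [0.5985, 0.2983, 0.006]
tool_rot: [0.654, 0.757, 0.0, 0.0]
ft_force: [-0.2, 1.1, 0.4]
grip_width: 0.0283
grip_force: 0.0
```

```bash
python3 -c "
from h import *
ft(6)"
```

```text
pos [0.5984 0.2983 0.006 ] [0.6536 0.7568 0.     0.    ] w 0.005105653946964304 0.0 t 9.8833
ft [ 0.354  -0.2279  0.2479 -0.0098 -0.1202  0.0105] sd [0.6425 0.5181 0.295  0.0343 0.0227 0.0205]
```

Request:
servo_tool(rows=[1,0,0,-0.002,0,1,0,0,-0.002,0,1,0,0,-0.002,0,1,0,0,0,0,1,0,0,0,0])

```text
time: 10.3
position: [0.5987, 0.2984, 0.0123]
tool_rot: [0.654, 0.757, 0.0, 0.0]
ft_force: [0.1, -0.6, -0.7]
grip_width: 0.0003
grip_force: 0.0
```

Request:
servo_tool(rows=[1,0,0,0,0,1,0,0,0,0,1,0,0,0,0])

```text
time: 10.55
position: [0.5983, 0.2983, 0.0118]
tool_rot: [0.654, 0.757, -0.0, -0.0]
ft_force: [0.1, -0.4, 0.1]
grip_width: 0.0007
grip_force: 0.0
```

```bash
python3 -c "
from h import *
ft(8)
p=robot.camera('side')
for n in ['end_left','end_right']:
    r=robot.place_of(p,n); print(n,[(np.array(x['at']),round(x['score'],2)) for x in r[:2]])"
```

```text
pos [0.5984 0.2984 0.0119] [ 0.6536  0.7568 -0.     -0.    ] w 0.0002620325688713201 0.0 t 10.95
ft [ 0.0207  0.0339  0.2431 -0.0113 -0.1058 -0.0072] sd [0.4803 0.4086 0.5613 0.0275 0.0355 0.0204]
end_left [(array([0.577 , 0.4405, 0.0156]), 0.96)]
end_right [(array([ 0.4451,  0.3015, -0.0038]), 0.59), (array([0.6163, 0.1586, 0.0162]), 0.57)]
```

The fingers shut on nothing, so I need to look.

Run:
```python
from h import *
o=robot.get_obs();p=robot.camera('wrist'); t=robot.camera('top'); s=robot.camera('side')
im=np.hstack([p['pixels'],cv2.resize(s['pixels'][110:270,150:350],None,fx=2.4,fy=2.4)]); im=cv2.resize(im,(800,int(800*im.shape[0]/im.shape[1])))
save({'pixels':im},'c3.png')
```

```text
(no output)
```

View pics/c3.png

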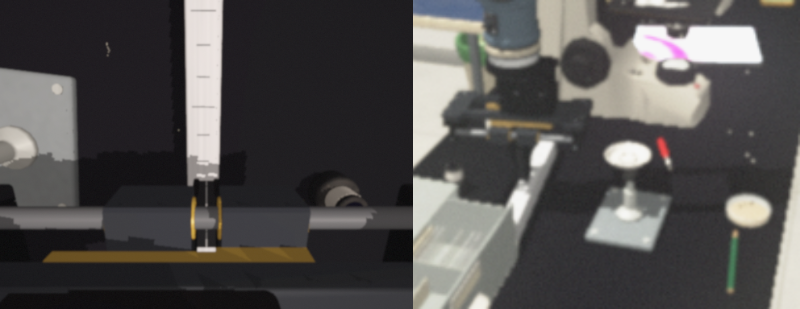

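Run:
```python
from h import *
o=robot.get_obs();p=robot.camera('wrist'); s=robot.camera('side')
a=cv2.resize(p['pixels'][150:350,180:340],(480,600),interpolation=cv2.INTER_CUBIC)
P0=P(s); 
for w in ([.5984,.2984,.012],[.599,.2985,.03],[.599,.2985,.012]):
    q=P0@np.r_[w,1]; print(q[:2]/q[2])
b=cv2.resize(s['pixels'][140:260,170:234],(320,600),interpolation=cv2.INTER_CUBIC)
save({'pixels':np.hstack([a,b])},'c4.png')
q=o['q'];print(q, o['grip_width'])
```

```text
[207.8355 209.9786]
[207.1736 204.5024]
[207.6194 209.9627]
[0.2957 0.8087 1.4384 0.     0.8945 0.1497] 0.0001435387730008335
```

View pics/c4.png

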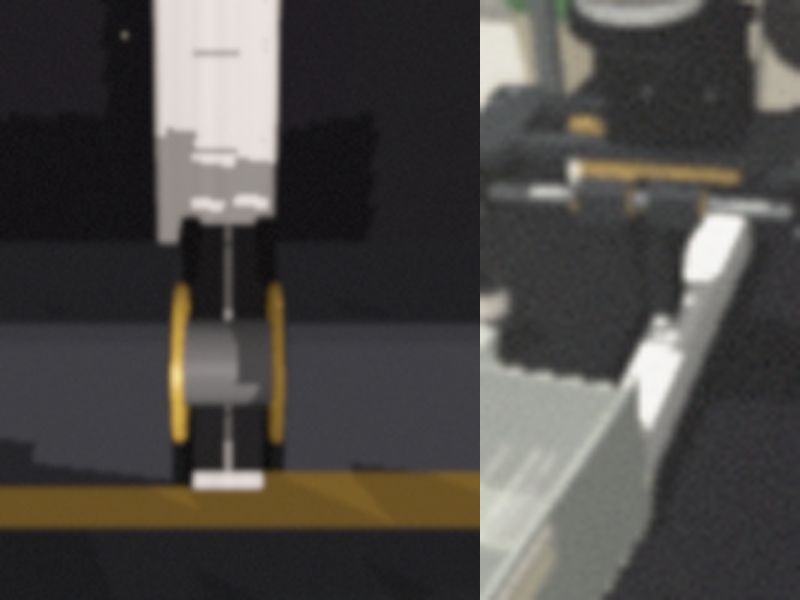

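Request:
servo_tool(rows=[-0.2,0,0,0,0,-0.2,0,0,0,0,-0.2,0,0,0,0,-0.2,0,0,0,0,-0.2,0,0,0,0])

```text
time: 11.77
position: [0.5984, 0.2984, 0.0119]
tool_rot: [0.654, 0.757, -0.0, -0.0]
ft_force: [0.4, 0.1, 1.3]
grip_width: 0.026
grip_force: 0.0
```

Request:
servo_tool(rows=[-0.2,0,0,0,0,-0.2,0,0,0,0,-0.2,0,0,0,0])

```text
time: 12.02
position: [0.5984, 0.2984, 0.012]
tool_rot: [0.654, 0.757, -0.0, -0.0]
ft_force: [0.9, 0.3, 0.4]
grip_width: 0.046
grip_force: 0.0
```

Run:
```python
from h import *
ft(2)
p=robot.camera('wrist')
a=cv2.resize(p['pixels'][130:330,130:390],(780,600),interpolation=cv2.INTER_CUBIC)
a=(255*(a/255.)**.45).astype(np.uint8)
save({'pixels':a},'c5.png')
```

```text
pos [0.5984 0.2984 0.0119] [ 0.6536  0.7568 -0.     -0.    ] w 0.049612591120065615 0.0 t 12.1167
ft [-0.128  -0.0509 -0.1521  0.0009 -0.1174  0.0201] sd [0.4661 0.102  0.222  0.0181 0.0062 0.0206]
```

View pics/c5.png

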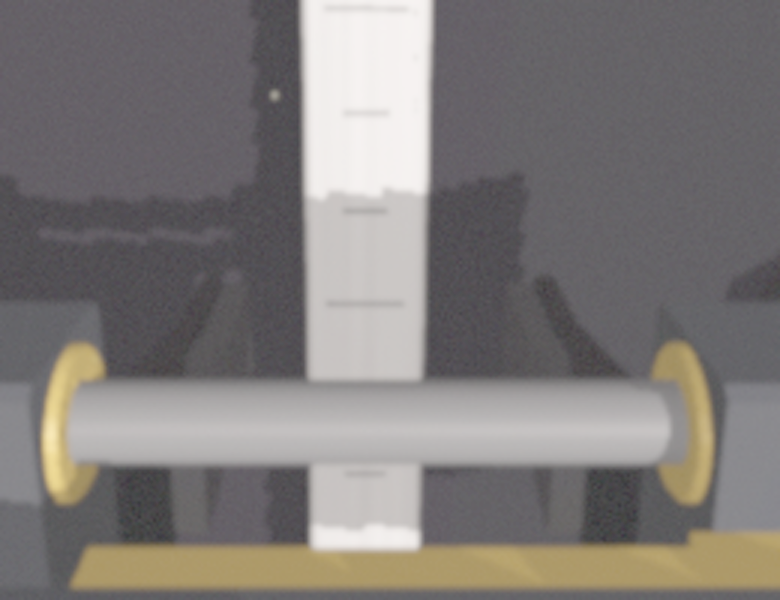

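The visible fingertips are about 26 mm higher than the reported TCP, judged by their image row and their gap in pixels. They therefore closed just above the boom. I'll descend further, watching the force.

Request:
servo_tool(rows=[-0.2,0,0,0.008,0,-0.2,0,0,0.008,0,-0.2,0,0,0.008,0,-0.2,0,0,0.004,0,-0.2,0,0,0,0])

```text
time: 12.58
position: [0.597, 0.2979, -0.0181]
tool_rot: [0.654, 0.757, -0.002, -0.001]
ft_force: [0.2, -1.2, -0.8]
grip_width: 0.0521
grip_force: 0.0
```

Run:
```python
from h import *
ft(4)
o=robot.get_obs();p=robot.camera('wrist'); print(o['q'])
a=cv2.resize(p['pixels'][150:350,130:390],(780,600),interpolation=cv2.INTER_CUBIC)
a=(255*(a/255.)**.45).astype(np.uint8)
save({'pixels':a},'c6.png')
```

```text
pos [ 0.5987  0.2985 -0.0159] [0.6536 0.7568 0.0002 0.0001] w 0.05237914093759134 0.0 t 12.7833
ft [-0.047   0.1285 -0.0833 -0.0277 -0.0859  0.0192] sd [0.566  0.3622 0.6185 0.0252 0.0294 0.0256]
[ 0.2958  0.8487  1.4449 -0.      0.8475  0.1497]
```

View pics/c6.png

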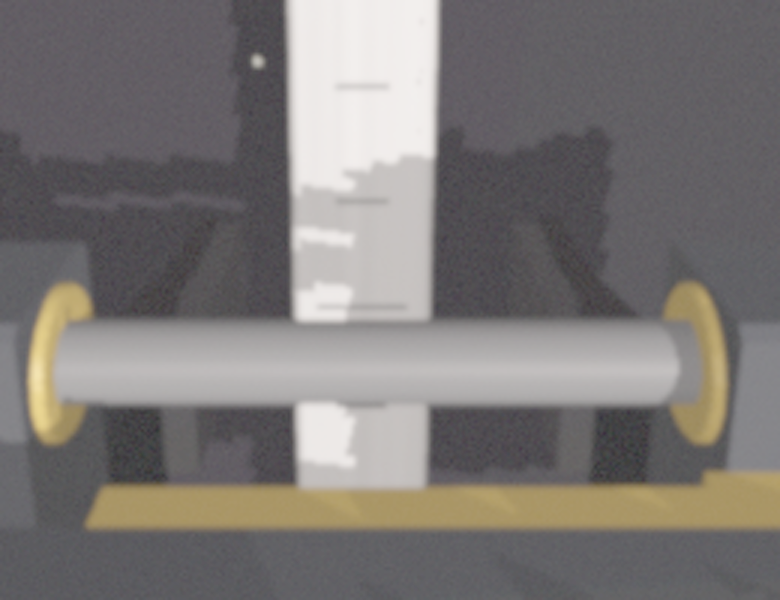

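Request:
servo_tool(rows=[-0.2,0,-0.002,0.003,0,1,0,0,0.002,0,1,0,0,0,0,1,0,0,0,0,1,0,0,0,0], newtons=30)

```text
time: 13.25
position: [0.5965, 0.2981, -0.021]
tool_rot: [0.654, 0.757, 0.0, 0.0]
ft_force: [0.3, 0.4, 0.0]
grip_width: 0.0331
grip_force: 0.0
```

Request:
servo_tool(rows=[1,0,0,0,0,1,0,0,0,0,1,0,0,0,0,1,0,0,0,0,1,0,0,0,0])

```text
time: 13.67
position: [0.5962, 0.2981, -0.021]
tool_rot: [0.654, 0.757, -0.0, -0.0]
ft_force: [-1.0, 0.7, 0.7]
grip_width: 0.024
grip_force: 30.0
```

```bash
python3 -c "
from h import *
ft(6)"
```

```text
pos [ 0.5962  0.2981 -0.021 ] [ 0.6537  0.7568 -0.0002 -0.0001] w 0.023936352725039304 29.991804342716932 t 13.9667
ft [-1.2449 -0.4424  1.6968 -0.0464  0.1163 -0.0635] sd [0.3177 0.4334 0.547  0.0253 0.0523 0.0226]
```

Gripped at 24 mm. Next, a 6 mm trial lift.

Request:
servo_tool(rows=[1,0,0,-0.002,0,1,0,0,-0.002,0,1,0,0,-0.002,0,1,0,0,0,0,1,0,0,0,0])

```text
time: 14.38
position: [0.5963, 0.2979, -0.0154]
tool_rot: [0.654, 0.757, -0.0, -0.0]
ft_force: [-0.7, -0.6, -6.2]
grip_width: 0.0238
grip_force: 30.0
```

```bash
python3 -c "
from h import *
ft(8)
p=robot.camera('side')
for n in ['end_left','end_right']:
    r=robot.place_of(p,n); print(n,[(np.array(x['at']),round(x['score'],2)) for x in r[:2]])"
```

```text
pos [ 0.5964  0.298  -0.0151] [ 0.6536  0.7568 -0.0001 -0.    ] w 0.023732792918078408 29.988745828159153 t 14.7833
ft [-0.0831 -0.118  -5.8395 -0.1667 -0.1315 -0.0096] sd [0.5014 0.4613 0.3869 0.0157 0.0251 0.0231]
end_left [(array([0.5753, 0.442 , 0.0203]), 0.58)]
end_right []
```

Vertical load is 5.8 N and the moment puts the balance point at least 27 mm left of the middle. I'll regrip 32 mm to the left.

Request:
servo_tool(rows=[1,0,0,0.002,0,1,0,0,0.002,0,1,0,0,0.002,0,1,0,0,0,0,0,0,0,0,0])

```text
time: 15.35
position: [0.597, 0.2983, -0.0205]
tool_rot: [0.654, 0.757, 0.001, 0.0]
ft_force: [-0.3, 0.0, 0.1]
grip_width: 0.0261
grip_force: 0.0
```

Request:
servo_tool(rows=[0,0,0,0,0,0,0,0,0,0,0,0,0,0,0,0,0.016,0,0,0,0,0.016,0,0,0])

```text
time: 15.77
position: [0.5922, 0.3303, -0.0207]
tool_rot: [0.654, 0.756, 0.0, 0.0]
ft_force: [0.7, -0.3, 0.2]
grip_width: 0.0429
grip_force: 0.0
```

Request:
servo_tool(rows=[0,0,0,0,0,0,0,0,0,0,1,0,0,0,0,1,0,0,0,0,1,0,0,0,0])

```text
time: 16.18
position: [0.5917, 0.3294, -0.0211]
tool_rot: [0.654, 0.757, -0.0, -0.0]
ft_force: [0.8, -0.6, 0.4]
grip_width: 0.0313
grip_force: 0.0
```

Request:
servo_tool(rows=[1,0,0,0,0,1,0,0,0,0,1,0,0,0,0,1,0,0,0,0,1,0,0,0,0])

```text
time: 16.6
position: [0.592, 0.3293, -0.0211]
tool_rot: [0.654, 0.757, -0.0, 0.0]
ft_force: [0.9, -1.6, -1.4]
grip_width: 0.0236
grip_force: 30.0
```

Request:
servo_tool(rows=[1,0,0,-0.002,0,1,0,0,-0.002,0,1,0,0,-0.002,0,1,0,0,0,0,1,0,0,0,0])

```text
time: 17.02
position: [0.5915, 0.3298, -0.0153]
tool_rot: [0.654, 0.757, -0.0, -0.0]
ft_force: [-0.4, 0.5, -5.1]
grip_width: 0.0237
grip_force: 30.0
```

```bash
python3 -c "
from h import *
ft(8)
p=robot.camera('side')
for n in ['end_left','end_right']:
    r=robot.place_of(p,n); print(n,[(np.array(x['at']),round(x['score'],2)) for x in r[:2]])"
```

```text
pos [ 0.5918  0.3297 -0.0151] [ 0.6536  0.7568 -0.     -0.    ] w 0.02378306590695772 29.998545879498124 t 17.4167
ft [-0.1459  0.0674 -5.7262  0.0197 -0.1114 -0.0139] sd [0.4278 0.4828 0.3261 0.0344 0.0189 0.0288]
end_left [(array([0.5729, 0.4421, 0.021 ]), 0.49)]
end_right []
```

Both lifts give a balance point 26.5 mm left of the middle and a weight of about 5.8 N. The grip is 5.5 mm off the balance point and holds level, so I'll lift and carry it.

Request:
servo_tool(rows=[1,0,0,-0.012,0,1,0,0,-0.024,0,1,0,0,-0.026,0,1,0,0,-0.026,0,1,0,0,-0.02,0], newtons=45)

```text
time: 17.98
position: [0.5926, 0.3301, 0.0961]
tool_rot: [0.654, 0.757, 0.001, 0.001]
ft_force: [0.4, 0.2, -6.6]
grip_width: 0.0232
grip_force: 45.0
```

Request:
servo_tool(rows=[1,0,0,0,3,1,0,0,0,3.3,1,0,0,0,0,1,0,0,0,0])

```text
time: 18.32
position: [0.5915, 0.3296, 0.0936]
tool_rot: [0.694, 0.72, 0.0, 0.0]
ft_force: [-1.2, 0.2, -6.4]
grip_width: 0.0238
grip_force: 45.0
```

Request:
servo_tool(rows=[1,-0.001,-0.012,0,0,1,-0.002,-0.022,0,0,1,-0.003,-0.022,0,0,1,-0.003,-0.022,0,0,1,-0.003,-0.022,0,0])

```text
time: 18.73
position: [0.4911, 0.3138, 0.0928]
tool_rot: [0.694, 0.72, -0.0, -0.0]
ft_force: [-0.1, -0.1, -5.4]
grip_width: 0.0236
grip_force: 45.0
```

Request:
servo_tool(rows=[1,-0.003,-0.022,0,0,1,-0.001,-0.018,0,0,1,0,-0.01,0,0,1,0,0,0,0,1,0,0,0,0])

```text
time: 19.15
position: [0.4436, 0.3089, 0.0934]
tool_rot: [0.694, 0.72, 0.001, 0.001]
ft_force: [1.1, -0.2, -5.1]
grip_width: 0.0237
grip_force: 45.0
```

Run:
```python
from h import *
ft(8)
s=robot.camera('side');t=robot.camera('top');o=robot.get_obs();w=robot.camera('wrist')
for l,p in (('s',s),('t',t),('w',w)):
  for n in ['bar','end_left','end_right','pad_top','stand']:
    r=robot.place_of(p,n); print(l,n,[(np.array(x['at']),round(x['score'],2)) for x in r[:1]])
save({'pixels':np.hstack([cv2.resize(s['pixels'][120:280,150:330],(450,400)),cv2.resize(w['pixels'],(350,400))])},'c7.png')
```

```text
pos [0.443  0.3083 0.0928] [0.6944 0.7196 0.0001 0.0001] w 0.023490895230157217 44.99873137101531 t 19.55
ft [-0.0565  0.1185 -5.8853  0.0277 -0.1105 -0.0015] sd [0.394  0.6313 0.3318 0.0393 0.0323 0.0336]
s bar [(array([0.4449, 0.2762, 0.1299]), 0.7)]
s end_left [(array([0.4384, 0.4217, 0.1289]), 0.81)]
s end_right []
s pad_top [(array([0.4399, 0.3064, 0.0794]), 0.51)]
s stand [(array([ 0.443 ,  0.3023, -0.0031]), 0.86)]
t bar []
t end_left [(array([0.4396, 0.4182, 0.1291]), 0.96)]
t end_right [(array([0.4481, 0.1424, 0.1322]), 0.59)]
t pad_top []
t stand []
w bar [(array([0.439 , 0.2763, 0.1281]), 0.91)]
w end_left [(array([0.437 , 0.416 , 0.1313]), 0.72)]
w end_right []
w pad_top []
w stand []
```

View pics/c7.png

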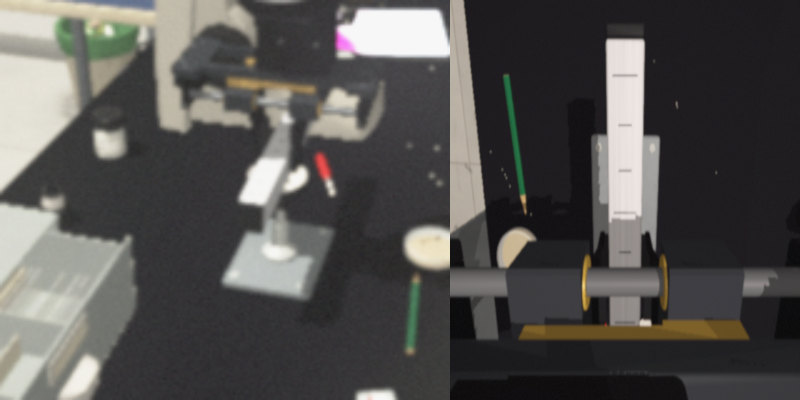

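Level and over the stand: the boom's middle is at about (0.442, 0.276, 0.130), so the balance point is at y ≈ 0.303, over the pad. Lowering.

Request:
servo_tool(rows=[1,0,0,0.008,0,1,0,0,0.008,0,1,0,0,0.008,0,1,0,0,0.005,0,1,0,0,0,0])

```text
time: 20.87
position: [0.4412, 0.3077, 0.0621]
tool_rot: [0.694, 0.72, -0.002, -0.001]
ft_force: [-1.0, -0.3, -6.6]
grip_width: 0.0234
grip_force: 45.0
```

Request:
servo_tool(rows=[1,0,0,0.002,0,1,0,0,0.002,0,1,0,0,0.002,0,1,0,0,0.001,0,1,0,0,0,0])

```text
time: 21.28
position: [0.4428, 0.3085, 0.0571]
tool_rot: [0.694, 0.72, 0.0, 0.0]
ft_force: [-0.2, 0.3, -5.3]
grip_width: 0.024
grip_force: 45.0
```

```bash
python3 -c "
from h import *
ft(6)"
```

```text
pos [0.4428 0.3085 0.0572] [0.6942 0.7197 0.0004 0.0002] w 0.02353436669835674 44.99854448251426 t 21.5833
ft [ 0.4255 -0.0403 -4.5555  0.0422 -0.1305  0.0058] sd [0.3194 0.7015 0.2976 0.0244 0.0388 0.0321]
```

Request:
servo_tool(rows=[1,0,0,0.001,0,1,0,0,0.001,0,1,0,0,0.001,0,1,0,0,0.0015,0,1,0,0,0,0])

```text
time: 22.0
position: [0.4428, 0.3085, 0.0526]
tool_rot: [0.694, 0.72, 0.0, 0.0]
ft_force: [-0.2, 1.1, 0.2]
grip_width: 0.0236
grip_force: 45.0
```

```bash
python3 -c "
from h import *
ft(8)"
```

```text
pos [0.4428 0.3085 0.0526] [0.6942 0.7198 0.0004 0.0001] w 0.0234037456117145 44.99846356920898 t 22.4
ft [ 0.1597  0.5997 -0.0598  0.0668 -0.1418  0.0194] sd [0.4465 0.683  0.2798 0.0342 0.0257 0.0216]
```

Request:
servo_tool(rows=[1,0,0,0,0,1,0,0,0,0,1,0,0,0,0,1,0,0,0,0,1,0,0,0,0], newtons=3)

```text
time: 22.82
position: [0.4428, 0.3085, 0.0525]
tool_rot: [0.694, 0.72, 0.0, 0.0]
ft_force: [1.6, 0.4, -0.5]
grip_width: 0.0239
grip_force: 3.0
```

```bash
python3 -c "
from h import *
ft(8)
for c in ['top','side','wrist']:
  p=robot.camera(c)
  for n in ['bar','end_left','end_right']:
    r=robot.place_of(p,n); print(c,n,[(np.array(x['at']),round(x['score'],2)) for x in r[:1]])"
```

```text
pos [0.4428 0.3084 0.0525] [0.6942 0.7197 0.0003 0.0001] w 0.024162385208713767 2.99899657905371 t 23.2167
ft [ 1.3156  0.5377  0.0704  0.1184 -0.3396  0.013 ] sd [0.4499 0.3681 0.3298 0.0279 0.0462 0.0278]
top bar []
top end_left [(array([0.4405, 0.4187, 0.0864]), 0.97)]
top end_right [(array([0.447 , 0.1399, 0.0928]), 0.91)]
side bar [(array([0.4439, 0.2785, 0.0905]), 0.77)]
side end_left [(array([0.4371, 0.4232, 0.088 ]), 0.66)]
side end_right []
wrist bar [(array([0.4374, 0.2747, 0.087 ]), 0.94)]
wrist end_left [(array([0.4374, 0.4155, 0.0932]), 0.83)]
wrist end_right []
```

Request:
servo_tool(rows=[0.35,0,0,0,0,0.35,0,0,0,0,0.35,0,0,0,0])

```text
time: 24.07
position: [0.4411, 0.3077, 0.0521]
tool_rot: [0.694, 0.72, -0.001, -0.001]
ft_force: [-0.1, 0.6, 0.3]
grip_width: 0.0278
grip_force: 0.0
```

```bash
python3 -c "
from h import *
ft(6)
for c in ['top','side','wrist']:
  p=robot.camera(c)
  for n in ['bar','end_left','end_right']:
    r=robot.place_of(p,n); print(c,n,[(np.array(x['at']),round(x['score'],2)) for x in r[:1]])"
```

```text
pos [0.4422 0.3082 0.0524] [ 0.6942  0.7197 -0.0003 -0.0001] w 0.028150546219757107 0.0 t 24.3667
ft [ 0.0199 -0.1234 -0.2305 -0.0259 -0.113  -0.0124] sd [0.4081 0.401  0.6391 0.0229 0.0413 0.0319]
top bar []
top end_left [(array([0.4376, 0.4168, 0.0863]), 0.94)]
top end_right [(array([0.4482, 0.1408, 0.0956]), 0.67)]
side bar [(array([0.444 , 0.2759, 0.09  ]), 0.79)]
side end_left [(array([0.4363, 0.4208, 0.0917]), 0.78)]
side end_right [(array([0.7102, 0.2998, 0.0001]), 0.46)]
wrist bar [(array([0.4416, 0.2739, 0.0897]), 0.84)]
wrist end_left [(array([0.4371, 0.4163, 0.0918]), 0.89)]
wrist end_right []
```

It stands by itself with no force on the tool. I'll open wider and withdraw upward.

Request:
servo_tool(rows=[-0.1,0,0,0,0,-0.1,0,0,0,0,-0.1,0,0,0,0,-0.1,0,0,0,0,-0.1,0,0,0,0])

```text
time: 25.38
position: [0.4425, 0.3083, 0.0525]
tool_rot: [0.694, 0.72, 0.0, 0.0]
ft_force: [-0.6, 0.5, 0.1]
grip_width: 0.0462
grip_force: 0.0
```

Request:
servo_tool(rows=[-0.1,0,0,-0.01,0,-0.1,0,0,-0.02,0,-0.1,0,0,-0.03,0,-0.1,0,0,-0.03,0,-0.1,0,0,-0.03,0])

```text
time: 25.8
position: [0.4421, 0.3082, 0.1743]
tool_rot: [0.694, 0.72, -0.0, -0.0]
ft_force: [0.9, 0.3, 0.0]
grip_width: 0.0479
grip_force: 0.0
```

Request:
servo_tool(rows=[-0.1,0,0,-0.03,0,-0.1,0,0,-0.02,0,-0.1,0,0,0,0,-0.1,0,0,0,0,-0.1,0,0,0,0])

```text
time: 26.22
position: [0.4417, 0.3079, 0.2221]
tool_rot: [0.694, 0.72, -0.001, -0.0]
ft_force: [-0.2, 0.4, -1.2]
grip_width: 0.0477
grip_force: 0.0
```

Run:
```python
from h import *
ft(3)
s=robot.camera('side');t=robot.camera('top');w=robot.camera('wrist')
for l,p in (('s',s),('t',t),('w',w)):
  for n in ['bar','end_left','end_right']:
    r=robot.place_of(p,n); print(l,n,[(np.array(x['at']),round(x['score'],2)) for x in r[:1]])
save({'pixels':np.hstack([cv2.resize(s['pixels'][120:280,150:330],(450,400)),cv2.resize(w['pixels'],(350,400))])},'c8.png')
```

```text
pos [0.4414 0.3078 0.221 ] [ 0.6943  0.7197 -0.0015 -0.0007] w 0.0480336703228412 0.0 t 26.3667
ft [ 0.0646  0.1291 -0.4651  0.0052 -0.1113  0.0049] sd [0.5165 0.3015 0.2489 0.0042 0.0335 0.0366]
s bar [(array([0.4421, 0.2758, 0.0941]), 0.65)]
s end_left [(array([0.4375, 0.4214, 0.0909]), 0.57)]
s end_right [(array([0.4472, 0.1373, 0.0907]), 0.97)]
t bar []
t end_left []
t end_right []
w bar [(array([0.4397, 0.2765, 0.0921]), 0.9)]
w end_left [(array([0.4381, 0.415 , 0.0895]), 0.6)]
w end_right [(array([0.4517, 0.1377, 0.0906]), 0.59)]
```

View pics/c8.png

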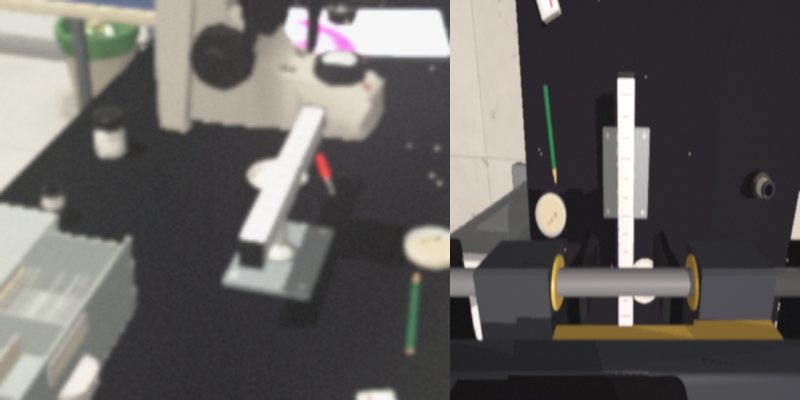

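The boom lies level on the pad with both ends at about 0.09 m, and the gripper is well clear. I'm handing the job in.

```bash
python3 -c "
from rig import robot
print(robot.hand_in())"
```

```text
the job is handed in; nothing more can be done
None
```

The job is handed in with no verdict returned; my last views showed the boom balanced on the pad (balance point about 26 mm left of its middle), level, with both ends about 90 mm up and the gripper clear.

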